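# Close the marbling size tank with its camlock breather coupling

## Robot

A 7-joint arm with a two-finger parallel gripper is mounted at the origin on the work surface. World frame = base frame: x ahead of the robot, y to its left, z up, the work surface at z = 0. Lengths are in m, angles in rad, forces in N, time in s.
With the tool pointing down it reaches from about 0.35 to 0.9 m from the base axis. Payload 7.2 kg.
Tool frame: the origin (TCP) lies at the very end of the fingers, on their centre line; the grasp point (between the pads) lies 19 mm behind it (env.tcp_to_grasp is the distance from the TCP to the grasp point, in m); z points along the fingers, y is the line along which they close (so a half turn about z gives the same grasp; the last joint's range is limited). The gripper opens to 88 mm and grips with 3 to 60 N. Pads are 20 mm wide; open, the fingers measure 115 mm over their backs; the gripper's body (75 mm by 178 mm) begins 61 mm behind the grasp point.
Start: joints at [1.135, 0.411, -0.013, 1.596, 0.006, 1.134, -0.082], TCP at [0.225, -0.583, 0.223] pointing down, gripper open.
Joint ranges: [-2.95, 2.95], [-0.29, 1.99], [-1.47, 1.44], [0.14, 2.54], [-1.03, 4.17], [0.13, 1.85], [-2.86, 2.86]. Speed limits (rad/s): [2.39, 2.39, 3.01, 3.01, 3.14, 3.14, 3.14].

## Interface

Orientations are given as a rotation vector (axis times angle).
In Python, from cell import env gives the robot as it stands.
- The arm moves only by the tool play_rows, never from a script. Its argument "moves" is a list of rows, each a list of 3 entries, a list of its own where there are three numbers: the shift along the world's x, y, z in units of 30 mm (1.0 is 30 mm), then the turn, a rotation vector about the world's x, y, z in units of 8 degrees (1.0 is 8 degrees), then the closure, from 0 (fully open) to 1 (shut). A call has 1 to 10 rows; each row shifts and turns the commanded pose from where the row before left it; what a row does not reach is not made up. A row lasts 1/10 s, in which the tool goes at most 50 mm and 8.59 degrees, less where a joint would pass 70% of its speed; a pose out of reach is approached as far as the arm can. A call is refused whole if a number of a shift passes 1 or a number of a turn 1, either way. A call with a gripper value outside its range is refused whole. The fingers move at their own pace and stop on an object; the grip force is fixed at half the most. Time passes only in rows, so rows that do not move let the fingers close. It gives the time, the measured TCP pose, the force, the opening and the grip force at its end, in the units of the state.
- env.get_state(): the state, without advancing time (a new reading comes with each control period).
- env.camera(name): name is "scene" or "top" or "wrist"; returns a dict with "color" (400x640x3 uint8, red, green, blue), "z_map" (400x640 float32, m along the optical axis (not along the pixel's ray), 0 where there is no reading), "fx", "fy", "cx", "cy" (pixels), "rvec" (rotation vector, rad) and "tvec" (3), from world to camera coordinates, as OpenCV has them; the wrist camera has in their place "tool_from_camera" (4x4, takes a point from camera to tool coordinates, whose origin is the TCP and whose axes are the flange's). Camera axes: x right, y down, z forward; pixel columns grow to the right and rows downward; lengths in m; the calibration is good to about 2 mm. A picture is of the moment at which its call begins: read the wrist's pose just before it.
- env.close_job(): hands the job in; it is judged then, once.
The state is a dict: "time": time; "joints": joint angles; "qd": joint speeds; "joint_torque": joint torques, N m; "tool_pos": TCP position; "eef_rot": TCP orientation; "force": force on the tool from outside, world axes, zero at the start; "wrist_torque": the same for the moment, N m; "width": finger opening in m; "grip_force": force on a finger pad.
Only numpy, scipy, OpenCV 4.12 (cv2) and the standard library are available. Lean on these libraries where they do the work, as an engineer would, in place of code of your own. Each camera call takes 0.05 s, during which the arm holds its last target. There are 200 camera calls.

## Task

The size tank for the marbling trough has been refilled and needs its breather back: set the breather coupling upright on the tank's black grooved neck and push it, gently, past its tight rubber lip until it is fully home. Only then press its two cam arms down, one after the other (either may be first), each all the way to its stop beside the neck. Never ram the coupling on or force an arm (30 N is plenty for either), and leave the jars, the brush pot and the comb where they are.

Things in the scene. Friction and masses are not known exactly. Their poses are not given: they have to be found in the camera images.
- coupling: breather coupling, 0.5 kg +-25 %, loose, stands mouth down on the table. Aluminium camlock body 70 mm diameter, 58 mm tall; 49 mm collar to 68 mm; blue breather cylinder 42 mm diameter from 68 to 110 mm; white domed cap to 118 mm. Origin: centre of its mouth, z up its axis; cam arms on its +y (red) and -y (yellow) sides. Bore 55 mm diameter, 45 mm deep to the gasket, flared to 61 mm at the mouth
- breather_grip (a point): on the coupling's axis, 92 mm above its mouth, mid-height of the blue breather: where to grip it. Fingers closing along the coupling's x clear the arms, which stand up on its +y and -y sides (their ends about 62 mm from the axis, up to 65 mm above the mouth)
- rubber_lip (a point): centre of the springy rubber lip inside the coupling, 37 mm above its mouth, which narrows the bore to 50 mm. It resists from about 9 mm before home and takes some 12 to 25 N of push, then grips the neck; a coupling only set down or dropped stands several mm high and askew on it
- tank: size tank: full, fixed off-white plastic box, 200 (x) by 280 (y) mm, 115 mm high; tap and level window on its -x face. Origin: centre of its underside. Its black plastic neck stands on top at x = -10, y = -50 mm
- neck_top (a point): centre of the flat top of the tank's black grooved neck (camlock adaptor), upright, 85 mm above the tank's top. Top edge bevelled from 47 to 53 mm diameter over 5 mm; the coupling's bore clears the 53 mm by 1 mm all round. Coupling home (hard stop on its gasket): its origin 45 mm below this point; any turn about the axis will do. Never push it with over 30 N
- neck_groove (a point): on the neck's axis, 25 mm below its top, at the groove (44 mm diameter, 19 to 30 mm below the top) that the cams grip. Head above and collar below (to 52 mm) are 53 mm diameter; then, below the top: hexagon 67 mm over corners from 59 mm, flange 90 mm diameter from 79 mm, tank's top at 85 mm
- cam_arm_red (a joint): cam arm with the red end, rad. 0: pointing out and 55 degrees above horizontal; grows as it swings outwards and down; 2.356: rigid stop, 80 degrees below horizontal beside the neck. Friction (0.25 Nm) keeps it where it is left. With the coupling home its cam rubs from about 1.2 to 2.0 rad, up to about 0.5 Nm in all, then eases. Never load it with over 30 N (pressing, not pinching)
- red_hinge (a point): hinge of the red arm, at (0, 31.7, 21.2) mm in the coupling's frame; its axis lies along the coupling's x. The arm is a steel bar 14 mm wide, 6 mm thick, reaching 52 mm from here. Press the face that looks up when the arm is up and outwards when it is down; it lies 4 mm off the line from the hinge. Shutting one arm can cock the coupling by up to 0.06 rad until the other is shut too
- cam_arm_red_end (a point): middle of the red end pad (18 mm wide, 10 mm long) of its cam arm, 47 mm from the hinge, on the face to press
- cam_arm_yellow (a joint): cam arm with the yellow end, rad. 0: pointing out and 55 degrees above horizontal; grows as it swings outwards and down; 2.356: rigid stop, 80 degrees below horizontal beside the neck. Friction (0.25 Nm) keeps it where it is left. With the coupling home its cam rubs from about 1.2 to 2.0 rad, up to about 0.5 Nm in all, then eases. Never load it with over 30 N (pressing, not pinching)
- yellow_hinge (a point): hinge of the yellow arm, at (0, -31.7, 21.2) mm in the coupling's frame; its axis lies along the coupling's x. The arm is a steel bar 14 mm wide, 6 mm thick, reaching 52 mm from here. Press the face that looks up when the arm is up and outwards when it is down; it lies 4 mm off the line from the hinge. Shutting one arm can cock the coupling by up to 0.06 rad until the other is shut too
- cam_arm_yellow_end (a point): middle of the yellow end pad (18 mm wide, 10 mm long) of its cam arm, 47 mm from the hinge, on the face to press
- jar_red: closed pigment jar with red colour and a brass lid, 64 mm diameter, 78 mm tall, 0.24 kg, loose on the table; origin at the centre of its underside. A bystander, to be left alone
- jar_orange: closed pigment jar with orange colour and a brass lid, 64 mm diameter, 78 mm tall, 0.24 kg, loose on the table; origin at the centre of its underside. A bystander, to be left alone
- jar_yellow: closed pigment jar with yellow colour and a brass lid, 64 mm diameter, 78 mm tall, 0.24 kg, loose on the table; origin at the centre of its underside. A bystander, to be left alone
- jar_blue: closed pigment jar with dark blue colour and a white lid, 64 mm diameter, 78 mm tall, 0.24 kg, loose on the table; origin at the centre of its underside. A bystander, to be left alone
- jar_small: small closed jar, green with a white lid, 44 mm diameter, 48 mm tall, standing on the tank's top; origin at the centre of its underside. A bystander, to be left alone
- brush_pot: terracotta pot of brushes, 88 mm diameter and 100 mm tall, the brushes to about 250 mm; origin at the centre of its underside. A bystander, to be left alone
- comb: wooden marbling comb with steel teeth, 260 by 30 mm, 12 mm thick, lying on the table; origin at the centre of its underside. A bystander, to be left alone

How it is judged:
On the way, in this order (a step that is already met when the one before it is completed fails the run):
1. the coupling is pushed fully home on the neck, within 1.5 mm, square on it, both cam arms still up (z of coupling in the frame of neck_top below -0.0435 m and horizontal distance between coupling and neck_top below 0.003 m and angle between the z axis of coupling and the z axis of neck_top, either way round below 0.05 rad and value of joint each of cam_arm_red, cam_arm_yellow below 0.8 rad), for 0.2 s.
2. one cam arm is fully down while the other is still up (((value of joint cam_arm_red above 2.3 rad and value of joint cam_arm_yellow below 0.8 rad) or (value of joint cam_arm_yellow above 2.3 rad and value of joint cam_arm_red below 0.8 rad))), for 0.2 s.
At the end, for the whole second after the job is handed in: The coupling sits on the neck with its mouth at least 43.5 mm below the neck's top (home is 45 mm), its axis within 3 mm of the neck's and within 0.05 rad of upright, both cam arms down to within 0.056 rad of their stops (above 2.30 rad), everything at rest and let go (z of coupling in the frame of neck_top below -0.0435 m and horizontal distance between coupling and neck_top below 0.003 m and angle between the z axis of coupling and the z axis of neck_top, either way round below 0.05 rad and value of joint each of cam_arm_red, cam_arm_yellow above 2.3 rad and linear speed of coupling below 0.01 m/s); the robot touches nothing.
It fails at once if while both cam arms are up (below 0.35 rad), the coupling bears on the neck with more than 95 N, the lip's own squeeze (about 35 N) and sideways forces added up: it was rammed on (contact force between coupling and tank above 95 N and value of joint each of cam_arm_red, cam_arm_yellow below 0.35 rad).
It fails at once if the fingers bear on the coupling with more than 35 N while a cam arm is on its way or down (above 0.35 rad): an arm was forced (contact force between the fingers and coupling above 35 N and value of joint any of cam_arm_red, cam_arm_yellow above 0.35 rad).
It fails at once if a jar, the brush pot or the comb is shifted by more than 30 mm (distance of any of jar_red, jar_orange, jar_yellow, jar_blue, jar_small, brush_pot, comb from where it was at the start of the episode above 0.03 m).
It also fails if it takes over 72 s, if anything falls off the work surface, if the arm or the gripper's body presses on something with over 40 N, if the wrist force passes 120 N, or if a joint passes its speed limit or range.

## Working session

There is one attempt and no reset: what is moved stays moved. The work goes in short steps, Python scripts to look and compute and a tool call to move; the robot and the scene stay as the last step left them, time stands still between calls to the robot, and variables do not carry over. Pictures are saved under pics/ and viewed, at most 10 in all, crops included, and the job is handed in when it is done.

Besides the shell and the picture viewer there is one more tool, called after "Emit:" as name(argument=value, ...), one argument or row to a line, values as JSON. play_rows: Moves the arm, as the interface text tells. Its arguments: {"type":"object","properties":{"moves":{"type":"array","items":{"type":"array"}}},"required":["moves"]}

```bash
mkdir -p pics; ls; python3 - <<'E'
from cell import env
import cv2,numpy as np
s=env.get_state(); print({k:np.round(v,3) for k,v in s.items()}, env.tcp_to_grasp)
for n in ("scene","top"):
    c=env.camera(n); cv2.imwrite(f"pics/{n}0.png",c["color"][:,:,::-1]); np.savez(f"{n}0.npz",**c)
    R=cv2.Rodrigues(np.array(c["rvec"]))[0]; print(n,c["fx"],c["cx"],c["cy"],-R.T@np.array(c["tvec"]).ravel(),R[2])
E
```

```text
pics
{'time': np.float64(0.0), 'joints': array([ 1.135,  0.412, -0.013,  1.597,  0.006,  1.134, -0.082]), 'qd': array([-0.002,  0.   ,  0.001,  0.   ,  0.003,  0.001, -0.001]), 'joint_torque': array([ 0.0000e+00, -5.8795e+01,  6.4200e-01, -2.9107e+01, -5.4000e-02,
        1.8000e-02,  0.0000e+00]), 'tool_pos': array([ 0.224, -0.583,  0.222]), 'eef_rot': array([-3.087e+00, -5.740e-01,  1.000e-03]), 'force': array([ 0.117,  0.234, -0.094]), 'wrist_torque': array([-0.074,  0.007, -0.022]), 'grip_force': np.float64(0.0), 'width': np.float64(0.088)} 0.0187
scene 508.2118711437983 315.4762926268602 196.1868208155656 [1.12667683 1.04665121 0.8809843 ] [-0.42409563 -0.73638907 -0.52713758]
top 471.01127718384265 321.719279473482 205.790064748553 [0.27176384 0.03884696 1.47875719] [ 0.17963269 -0.02423435 -0.9834352 ]
```

View pics/scene0.png

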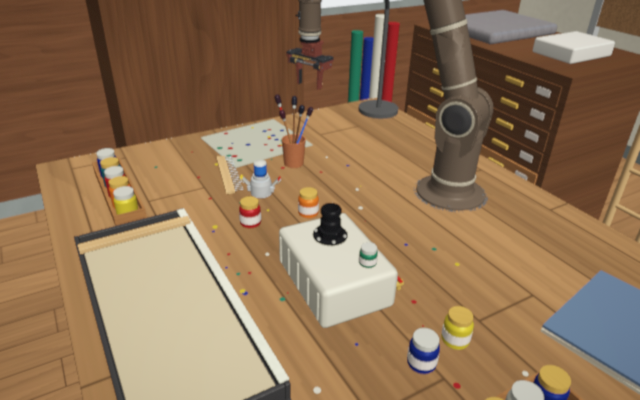

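View pics/top0.png

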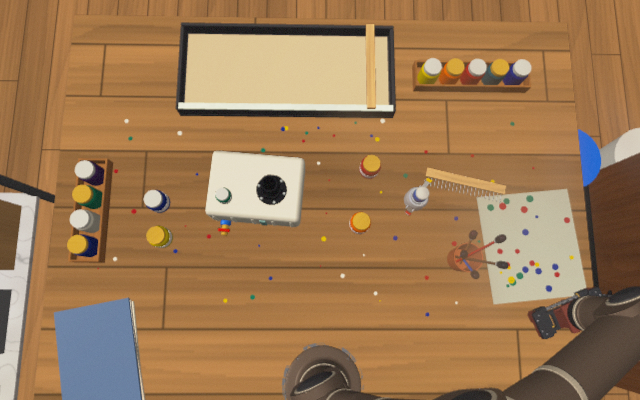

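The scene view shows the coupling at (261,180), near the comb and the red and orange jars, and the tank neck at (331,215). The top view shows the coupling cap at about (421,194) and the neck at about (271,189), with image up = +x and right = −y.

```bash
cat > h.py <<'E'
import numpy as np,cv2
def cloud(c,T=None):
    z=c["z_map"]; v,u=np.mgrid[:400,:640]
    P=np.stack([(u-c["cx"])/c["fx"]*z,(v-c["cy"])/c["fy"]*z,z],-1)
    if T is not None: return P@T[:3,:3].T+T[:3,3]
    R=cv2.Rodrigues(np.array(c["rvec"]))[0]; return (P-np.array(c["tvec"]).ravel())@R
def ray(c,uv,h):
    R=cv2.Rodrigues(np.array(c["rvec"]))[0]; t=np.array(c["tvec"]).ravel()
    o=-R.T@t; d=R.T@np.array([(uv[0]-c["cx"])/c["fx"],(uv[1]-c["cy"])/c["fy"],1]); return o+d*(h-o[2])/d[2]
def mask(c,lo,hi,box):
    h=cv2.cvtColor(np.ascontiguousarray(c["color"]),cv2.COLOR_RGB2HSV); m=cv2.inRange(h,np.array(lo),np.array(hi))
    k=np.zeros_like(m); x0,y0,x1,y1=box; k[y0:y1,x0:x1]=m[y0:y1,x0:x1]; return k
E
python3 - <<'E'
from h import *
t=dict(np.load("top0.npz")); s=dict(np.load("scene0.npz"))
W=cloud(t); 
for nm,b in (("coup",(395,175,440,220)),("neck",(250,165,295,210)),("tank",(200,145,310,235))):
    x0,y0,x1,y1=b; w=W[y0:y1,x0:x1]; z=w[...,2]
    for lo,hi in ((.105,.13),(.095,.105),(.06,.1),(.05,.06),(.02,.05)) if nm=="coup" else ((.19,.21),(.105,.125)):
        q=w[(z>lo)&(z<hi)]
        if len(q): print(nm,lo,hi,len(q),q.mean(0).round(4),((q.min(0)+q.max(0))/2).round(4),np.ptp(q,0).round(4))
mk=mask(t,(0,0,150),(180,60,255),(405,180,435,205)); 
n,l,st,ce=cv2.connectedComponentsWithStats(mk); print(st[1:],ce[1:])
for c in ce[1:]: print(ray(t,c,.116))
mk=mask(t,(0,0,0),(180,255,45),(245,165,300,215)); n,l,st,ce=cv2.connectedComponentsWithStats(mk); print(st[1:],ce[1:])
# scene
Ws=cloud(s)
for nm,b,r in (("coup",(235,155,290,205),((.105,.13),(.07,.1),(.05,.06))),("neck",(305,195,355,250),((.19,.21),(.17,.19)))):
    x0,y0,x1,y1=b; w=Ws[y0:y1,x0:x1]; z=w[...,2]
    for lo,hi in r:
        q=w[(z>lo)&(z<hi)]; print("S",nm,lo,len(q),q.mean(0).round(4),((q.min(0)+q.max(0))/2).round(4),np.ptp(q,0).round(4))
for c,n,b in ((t,"T",(390,170,450,225)),(s,"S",(235,155,290,205))):
    Wc=cloud(c)
    for k,lo,hi in (("red",(0,130,80),(6,255,255)),("yel",(22,130,100),(34,255,255)),("blue",(100,130,60),(125,255,255))):
        m=mask(c,lo,hi,b)>0; ii=np.argwhere(m)
        if len(ii): print(n,k,len(ii),ii.mean(0)[::-1],Wc[m].mean(0).round(4))
im=np.hstack([cv2.resize(t["color"][165:235,380:460],None,fx=5,fy=5),cv2.resize(s["color"][150:220,230:300],None,fx=5,fy=5)])
cv2.imwrite("pics/crop.png",im[:,:,::-1])
E
```

```text
coup 0.105 0.13 154 [ 0.5625 -0.2916  0.1159] [ 0.5632 -0.2929  0.1149] [0.0404 0.0404 0.0194]
coup 0.095 0.105 12 [ 0.5528 -0.2804  0.1001] [ 0.5557 -0.2848  0.1005] [0.0249 0.0242 0.0084]
coup 0.06 0.1 124 [ 0.5545 -0.2855  0.0725] [ 0.5637 -0.2946  0.0799] [0.1145 0.0819 0.0397]
coup 0.05 0.06 126 [ 0.5591 -0.2852  0.0555] [ 0.5662 -0.2926  0.0549] [0.1172 0.0811 0.0097]
coup 0.02 0.05 147 [ 0.5574 -0.2846  0.0398] [ 0.5712 -0.2955  0.0352] [0.0986 0.0812 0.0295]
neck 0.19 0.21 157 [0.5674 0.1545 0.1991] [0.5694 0.1542 0.1982] [0.0545 0.0503 0.0165]
neck 0.105 0.125 1560 [0.5762 0.1506 0.1167] [0.5775 0.1529 0.1157] [0.1362 0.1328 0.0185]
tank 0.19 0.21 157 [0.5674 0.1545 0.1991] [0.5694 0.1542 0.1982] [0.0545 0.0503 0.0165]
tank 0.105 0.125 5301 [0.581  0.2033 0.1154] [0.5818 0.205  0.115 ] [0.2124 0.2874 0.02  ]
[[405 181  24  24 336]
 [430 183   1   3   3]
 [434 182   1   3   3]] [[417.14285714 194.46130952]
 [430.         184.        ]
 [434.         183.        ]]
[ 0.5567234  -0.27819372  0.116     ]
[ 0.58888443 -0.31788387  0.116     ]
[ 0.59203932 -0.33002542  0.116     ]
[[257 176  29  28 571]] [[271.2084063  189.24168126]]
S coup 0.105 80 [ 0.5683 -0.2845  0.1115] [ 0.5682 -0.2878  0.1107] [0.0363 0.0463 0.0107]
S coup 0.07 240 [ 0.6221 -0.2064  0.0802] [ 0.6194 -0.2117  0.0849] [0.1464 0.1763 0.0297]
S coup 0.05 104 [ 0.571  -0.2805  0.0545] [ 0.5179 -0.3223  0.055 ] [0.2135 0.1492 0.0097]
S neck 0.19 179 [0.5726 0.1615 0.1954] [0.5715 0.159  0.1952] [0.0518 0.0528 0.0103]
S neck 0.17 165 [0.5732 0.1615 0.181 ] [0.5726 0.1602 0.1801] [0.0462 0.0507 0.0198]
T red 9 [407.44444444 212.33333333] [ 0.5114 -0.2584  0.0647]
T yel 15 [428.8        179.73333333] [ 0.6164 -0.3303  0.0565]
S red 8 [274.5  171.25] [ 0.4859 -0.3555  0.0286]
S yel 110 [247.92727273 198.63636364] [ 0.6614 -0.1648  0.0734]
S blue 90 [259.95555556 171.05555556] [ 0.5719 -0.2758  0.0888]
```

View pics/crop.png

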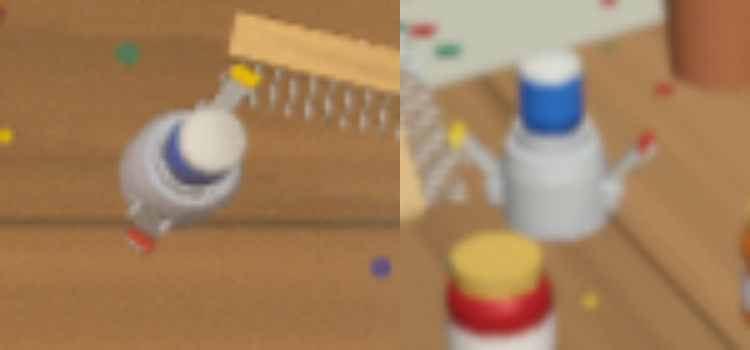

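The crop shows the white cap offset by parallax, the yellow arm end up-right by the comb and the red arm end down-left. That gives the coupling axis at about (0.564, −0.292), with the arms along about −35°/145°. I'll check the brushes' clearance, then lift and fly over with the wrist camera.

```bash
python3 - <<'E'
from h import *
t=dict(np.load("top0.npz")); W=cloud(t)
w=W[225:285,440:520].reshape(-1,3); q=w[(w[:,2]>.09)&(w[:,2]<.3)]
print(q.min(0),q.max(0)); d=np.hypot(*(q[:,:2]-[.564,-.292]).T); i=d.argsort()[::max(1,len(d)//12)]; print(np.c_[q[i],d[i]].round(3))
E
```

```text
[ 0.30892507 -0.48293984  0.09014476] [ 0.43707251 -0.3573004   0.26313457]
[[ 0.437 -0.396  0.226  0.164]
 [ 0.417 -0.403  0.21   0.184]
 [ 0.381 -0.37   0.245  0.199]
 [ 0.376 -0.383  0.104  0.209]
 [ 0.423 -0.466  0.252  0.224]
 [ 0.387 -0.435  0.11   0.227]
 [ 0.404 -0.458  0.207  0.231]
 [ 0.355 -0.416  0.108  0.243]
 [ 0.339 -0.41   0.15   0.254]
 [ 0.323 -0.398  0.192  0.263]
 [ 0.351 -0.46   0.18   0.271]
 [ 0.351 -0.469  0.231  0.277]
 [ 0.342 -0.481  0.24   0.292]]
```

Emit:
play_rows(
  moves=[
    [[0,0,1],[0,0,0],0],
    [[0,0,1],[0,0,0],0],
    [[0,0,1],[0,0,0],0],
    [[0.5,0,1],[0,0,-1],0],
    [[1,0.9,0],[0,0,-1],0],
    [[1,0.9,0],[0,0,-1],0],
    [[1,0.9,0],[0,0,-1],0],
    [[1,0.9,0],[0,0,-1],0],
    [[1,0.9,0],[0,0,-1],0],
    [[1,0.9,0],[0,0,-1],0],
  ],
)

```text
time: 1.1
tool_pos: [0.4206, -0.4198, 0.3423]
eef_rot: [-2.994, 0.951, 0.001]
force: [0.0, 0.5, 0.2]
width: 0.0877
grip_force: 0.0
```

Emit:
play_rows(
  moves=[
    [[1,0.9,0],[0,0,0],0],
    [[1,0.9,0],[0,0,0],0],
    [[0.5,0.9,0],[0,0,0],0],
    [[0,0.9,0],[0,0,0],0],
    [[0,0.9,0],[0,0,0],0],
    [[0,0,0],[0,0,0],0],
    [[0,0,0],[0,0,0],0],
    [[0,0,0],[0,0,0],0],
  ],
)

```text
time: 1.9
tool_pos: [0.4943, -0.2875, 0.3425]
eef_rot: [2.996, -0.945, -0.0]
force: [-1.2, 0.0, -0.7]
width: 0.0877
grip_force: 0.0
```

```bash
python3 - <<'E'
from h import *
from cell import env
s=env.get_state(); c=env.camera("wrist"); print(s["joints"].round(2))
T=np.eye(4);T[:3,:3]=cv2.Rodrigues(s["eef_rot"])[0];T[:3,3]=s["tool_pos"]; T=T@c["tool_from_camera"]
np.savez("w1.npz",T=T,**c); cv2.imwrite("pics/w1.png",c["color"][:,:,::-1])
print(c["tool_from_camera"].round(3),T.round(3),c["fx"])
E
```

```text
[ 0.48  0.24 -0.04  1.55  0.01  1.35 -1.75]
[[ 0.001 -0.956 -0.292  0.081]
 [ 1.     0.     0.001 -0.   ]
 [-0.001 -0.292  0.956 -0.162]
 [ 0.     0.     0.     1.   ]] [[-0.573 -0.783 -0.24   0.561]
 [-0.819  0.549  0.166 -0.333]
 [ 0.002  0.292 -0.956  0.505]
 [ 0.     0.     0.     1.   ]] 300.6319404946071
```

View pics/w1.png

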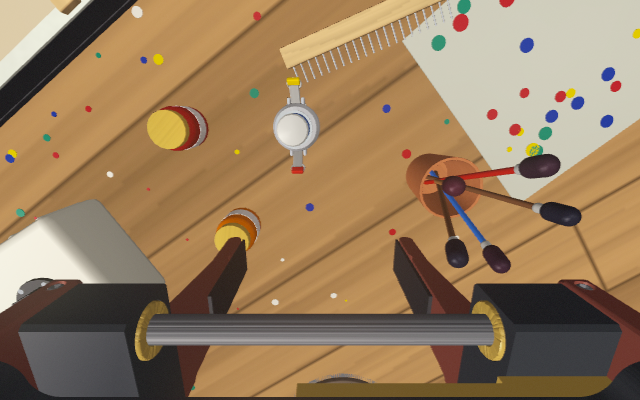

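The wrist view shows the red end at (297,170), the yellow end at (293,81) and the cap centre at (294,130). The arms run roughly along image vertical, so the finger line is already nearly aligned with the coupling's x.

```bash
cat >> h.py <<'E'
def wray(c,T,uv,h):
    d=T[:3,:3]@np.array([(uv[0]-c["cx"])/c["fx"],(uv[1]-c["cy"])/c["fy"],1]); o=T[:3,3]; return o+d*(h-o[2])/d[2]
def blob(m):
    n,l,st,ce=cv2.connectedComponentsWithStats(m); i=1+st[1:,4].argmax(); return ce[i],st[i]
E
python3 - <<'E'
from h import *
c=dict(np.load("w1.npz")); T=c["T"]; W=cloud(c,T)
b=(270,65,325,180)
r,sr=blob(mask(c,(0,150,80),(6,255,255),b)); y,sy=blob(mask(c,(22,150,100),(34,255,255),b))
R=wray(c,T,r,.062); Y=wray(c,T,y,.062); print(r,sr,y,sy,R,Y,(R+Y)/2,np.linalg.norm(R-Y),np.degrees(np.arctan2(*(Y-R)[1::-1])))
w=W[100:160,270:325]; 
for lo,hi in ((.105,.125),(.062,.072),(.05,.061)):
    q=w[(w[...,2]>lo)&(w[...,2]<hi)]; print(lo,len(q),q.mean(0).round(4),((q.min(0)+q.max(0))/2).round(4),np.ptp(q,0).round(3))
    if len(q)>20: print(cv2.minEnclosingCircle(q[:,:2].astype(np.float32)))
# body+cap outlines
g=cv2.cvtColor(np.ascontiguousarray(c["color"]),cv2.COLOR_RGB2GRAY)[85:175,255:340]
ci=cv2.HoughCircles(cv2.resize(g,None,fx=4,fy=4,interpolation=cv2.INTER_CUBIC),cv2.HOUGH_GRADIENT,1,20,param1=120,param2=25,minRadius=40,maxRadius=110)
for x,yy,rr in ci[0][:6]: 
    uv=((x+.5)/4-.5+255,(yy+.5)/4-.5+85); print(uv,rr/4,wray(c,T,uv,.058)[:2],wray(c,T,uv,.112)[:2])
v=T[:3,:3].T@np.array([0,0,1]); print(np.degrees(np.arctan2(T[1,0],T[0,0])))
E
```

```text
[297.07894737 169.93421053] [292 167  12   7  76] [293.    80.56] [287  77  13   8 100] [ 0.5127316  -0.25978895  0.062     ] [ 0.61551802 -0.32819483  0.062     ] [ 0.56412481 -0.29399189  0.062     ] 0.12346826476876956 -33.64435321338287
0.105 852 [ 0.5637 -0.2937  0.1153] [ 0.5635 -0.2929  0.1126] [0.041 0.041 0.014]
((0.5635802745819092, -0.2928626537322998), 0.020907554775476456)
0.062 130 [ 0.5628 -0.307   0.0681] [ 0.5635 -0.3009  0.0665] [0.048 0.033 0.009]
((0.5632525086402893, -0.29366400837898254), 0.024361617863178253)
0.05 486 [ 0.564  -0.2996  0.0559] [ 0.5635 -0.2933  0.0554] [0.063 0.063 0.011]
((0.5633346438407898, -0.293112188577652), 0.03196723386645317)
(np.float32(294.5), np.float32(128.0)) 21.35 [ 0.56368676 -0.29217336] [ 0.56331772 -0.29714264]
(np.float32(290.5), np.float32(131.0)) 16.525 [ 0.56361248 -0.28494138] [ 0.56325242 -0.29078494]
(np.float32(294.5), np.float32(134.25)) 20.4 [ 0.55660629 -0.28695783] [ 0.55709322 -0.29255763]
(np.float32(295.75), np.float32(123.0)) 17.075 [ 0.56826359 -0.29777083] [ 0.56734125 -0.30206343]
(np.float32(288.75), np.float32(125.75)) 21.5 [ 0.57095532 -0.28726116] [ 0.56970758 -0.29282428]
-124.97384576922425
```

Emit:
play_rows(
  moves=[
    [[1,-0.1,0],[0,0,0.17],0],
    [[1,-0.09,0],[0,0,0],0],
    [[0.31,0,-1],[0,0,0],0],
    [[0,0,-1],[0,0,0],0],
    [[0,0,-1],[0,0,0],0],
    [[0,0,-1],[0,0,0],0],
    [[0,0,-1],[0,0,0],0],
    [[0,0,0],[0,0,0],0],
    [[0,0,0],[0,0,0],0],
    [[0,0,0],[0,0,0],0],
  ],
)

```text
time: 2.95
tool_pos: [0.5649, -0.2928, 0.1945]
eef_rot: [3.007, -0.908, 0.004]
force: [0.8, 0.2, 0.0]
width: 0.0879
grip_force: 0.0
```

```bash
python3 - <<'E'
from h import *
from cell import env
s=env.get_state(); c=env.camera("wrist"); print(s["tool_pos"],np.degrees(0))
R=cv2.Rodrigues(s["eef_rot"])[0]; print(R.round(4))
T=np.eye(4);T[:3,:3]=R;T[:3,3]=s["tool_pos"]; T=T@c["tool_from_camera"]; W=cloud(c,T)
d=np.hypot(W[...,0]-.5637,W[...,1]+.2932)
for lo,hi,rm in ((.105,.125,.03),(.05,.061,.04)):
    q=W[(W[...,2]>lo)&(W[...,2]<hi)&(d<rm)]; print(lo,len(q),q.mean(0).round(4))
    if len(q)>20: print(cv2.minEnclosingCircle(q[:,:2].astype(np.float32)))
E
```

```text
[ 0.56486118 -0.29284905  0.1945094 ] 0.0
[[ 8.328e-01 -5.536e-01  2.300e-03]
 [-5.536e-01 -8.328e-01 -1.200e-03]
 [ 2.600e-03 -3.000e-04 -1.000e+00]]
0.105 1767 [ 0.5657 -0.2942  0.1151]
((0.5636164546012878, -0.29291191697120667), 0.02100599929690361)
0.05 789 [ 0.5763 -0.3013  0.056 ]
((0.564004123210907, -0.2932807207107544), 0.0318339578807354)
```

Emit:
play_rows(
  moves=[
    [[-0.03,-0.01,-1],[0,0,0],0],
    [[0,0,-1],[0,0,0],0],
    [[0,0,-1],[0,0,0],0],
    [[0,0,-0.6],[0,0,0],0],
    [[0,0,-0.45],[0,0,0],0],
    [[0,0,0],[0,0,0],0],
    [[0,0,0],[0,0,0],1],
    [[0,0,0],[0,0,0],1],
    [[0,0,0],[0,0,0],1],
    [[0,0,0],[0,0,0],1],
  ],
)

```text
time: 4.0
tool_pos: [0.5636, -0.2924, 0.072]
eef_rot: [3.008, -0.907, 0.002]
force: [-0.2, 0.7, 1.0]
width: 0.059
grip_force: 0.0
```

Emit:
play_rows(
  moves=[
    [[0,0,0],[0,0,0],1],
    [[0,0,0],[0,0,0],1],
    [[0,0,0],[0,0,0],1],
  ],
)

```text
time: 4.3
tool_pos: [0.5631, -0.2924, 0.0713]
eef_rot: [3.008, -0.907, 0.0]
force: [-0.7, -0.0, 1.5]
width: 0.0415
grip_force: 30.0
```

Emit:
play_rows(
  moves=[
    [[0,0,0.3],[0,0,0],1],
    [[0,0,0.7],[0,0,0],1],
    [[0,0,1],[0,0,0],1],
    [[0,0,1],[0,0,0],1],
    [[0,0,1],[0,0,0],1],
    [[0,0.5,1],[0,0,0],1],
    [[0,1,1],[0,0,0],1],
    [[0,1,1],[0,0,0.5],1],
    [[0,1,1],[0,0,0.5],1],
    [[0,1,1],[0,0,0.5],1],
  ],
)

```text
time: 5.3
tool_pos: [0.5622, -0.1558, 0.3422]
eef_rot: [3.087, -0.583, -0.002]
force: [1.3, 0.5, -5.9]
width: 0.0413
grip_force: 30.0
```

Emit:
play_rows(
  moves=[
    [[0,1,0.6],[0,0,0.5],1],
    [[0,1,0],[0,0,0.5],1],
    [[-0.4,1,0],[0,0,0.5],1],
    [[-0.4,1,0],[0,0,0.5],1],
    [[-0.4,1,0],[0,0,0.5],1],
    [[-0.4,1,0],[0,0,0.2],1],
    [[-0.4,1,0],[0,0,0],1],
    [[-0.4,1,0],[0,0,0],1],
    [[-0.4,1,0],[0,0,0],1],
    [[0,1,0],[0,0,0],1],
  ],
)

```text
time: 6.3
tool_pos: [0.4768, 0.1445, 0.3586]
eef_rot: [3.141, 0.005, -0.002]
force: [2.4, -1.0, -5.0]
width: 0.0418
grip_force: 30.0
```

Emit:
play_rows(
  moves=[
    [[0,0.5,0],[0,0,0],1],
    [[0,0,0],[0,0,0],1],
    [[0,0,0],[0,0,0],1],
    [[0,0,0],[0,0,0],1],
  ],
)

```text
time: 6.7
tool_pos: [0.479, 0.1567, 0.3586]
eef_rot: [3.141, -0.0, -0.001]
force: [0.4, -0.3, -4.5]
width: 0.0419
grip_force: 30.0
```

```bash
python3 - <<'E'
from h import *
from cell import env
s=env.get_state(); c=env.camera("wrist"); print(s["joints"].round(2),s["tool_pos"],s["force"])
R=cv2.Rodrigues(s["eef_rot"])[0]; print(R.round(4))
T=np.eye(4);T[:3,:3]=R;T[:3,3]=s["tool_pos"]; T=T@c["tool_from_camera"]; np.savez("w2.npz",T=T,**c); W=cloud(c,T)
cv2.imwrite("pics/w2.png",c["color"][:,:,::-1])
d=np.hypot(W[...,0]-.57,W[...,1]-.157)
q=W[(W[...,2]>.19)&(W[...,2]<.215)&(d<.05)]; print(len(q),q.mean(0).round(4)); print(cv2.minEnclosingCircle(q[:,:2].astype(np.float32)))
E
```

```text
[-0.04  0.14 -0.42  1.65  0.06  1.36 -2.04] [0.47899017 0.15672635 0.35864745] [ 0.40624969 -0.26843809 -4.53720427]
[[ 1.e+00 -3.e-04 -8.e-04]
 [-3.e-04 -1.e+00 -9.e-04]
 [-8.e-04  9.e-04 -1.e+00]]
1102 [0.5693 0.1561 0.1989]
((0.5684678554534912, 0.15614154934883118), 0.026545895263552666)
```

View pics/w2.png

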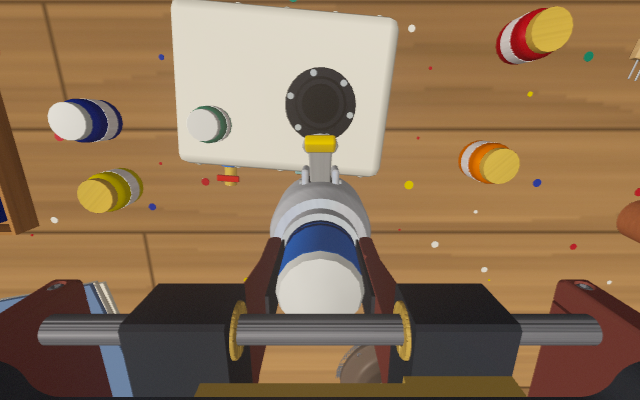

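The neck fits a circle of radius 26.5 mm at (0.5685, 0.1561, 0.20), which is right. The coupling hangs upright, with its yellow arm (320,143) toward +x. Now I'll measure the in-hand offset.

```bash
python3 - <<'E'
from h import *
c=dict(np.load("w2.npz")); T=c["T"]; W=cloud(c,T)
tcp=np.array([.479,.1567,.3586])
d=np.hypot(W[...,0]-.479,W[...,1]-.157)
for lo,hi,rm in ((.025,.045,.03),(.035,.06,.03),(-.01,-.003,.028),(-.03,-.014,.04)):
    q=W[(W[...,2]-tcp[2]>lo)&(W[...,2]-tcp[2]<hi)&(d<rm)]
    if len(q)>20: (x,y),r=cv2.minEnclosingCircle(q[:,:2].astype(np.float32)); print(lo,hi,len(q),q.max(0)-tcp,(x-tcp[0],y-tcp[1]),r)
y,sy=blob(mask(c,(22,150,100),(34,255,255),(295,125,345,165))); h=tcp[2]-.0725+.062; print(y,wray(c,T,y,h)-tcp)
E
```

```text
0.025 0.045 4537 [0.02223285 0.02801783 0.04499849] (np.float64(0.009025695085525531), np.float64(0.0002351255893707216)) 0.027970217168331146
0.035 0.06 6648 [0.02211074 0.02814571 0.05999492] (np.float64(0.009045722246170063), np.float64(0.00029405968189238907)) 0.028027616441249847
-0.01 -0.003 563 [ 0.02544622  0.02323344 -0.00300087] (np.float64(0.008342357635498066), np.float64(0.00016872601509093643)) 0.023172453045845032
-0.03 -0.014 1973 [ 0.03538348  0.03406698 -0.01400107] (np.float64(0.0024074635505676456), np.float64(-0.000258281660079962)) 0.03448156639933586
[319.85351562 142.96679688] [ 6.43342301e-02 -3.94106439e-05 -1.05000000e-02]
```

Emit:
play_rows(
  moves=[
    [[1,-0.02,0],[0,0,0],1],
    [[1,0,0],[0,0,0],1],
    [[0.96,0,0],[0,0,0],1],
    [[0,0,-0.8],[0,0,0],1],
    [[0,0,-0.8],[0,0,0],1],
    [[0,0,-0.8],[0,0,0],1],
    [[0,0,0],[0,0,0],1],
    [[0,0,0],[0,0,0],1],
    [[0,0,0],[0,0,0],1],
  ],
)

```text
time: 7.65
tool_pos: [0.5687, 0.1571, 0.2888]
eef_rot: [-3.141, 0.0, -0.003]
force: [0.0, -0.1, -4.6]
width: 0.0418
grip_force: 30.0
```

Emit:
play_rows(
  moves=[
    [[-0.03,-0.03,-0.3],[0,0,0],1],
    [[0,0,-0.25],[0,0,0],1],
    [[0,0,-0.15],[0,0,0],1],
    [[0,0,-0.15],[0,0,0],1],
    [[0,0,0],[0,0,0],1],
    [[0,0,0],[0,0,0],1],
  ],
)

```text
time: 8.25
tool_pos: [0.5671, 0.1563, 0.2616]
eef_rot: [3.142, 0.001, -0.0]
force: [0.6, 0.2, -4.1]
width: 0.0415
grip_force: 30.0
```

Emit:
play_rows(
  moves=[
    [[0.02,0,-0.15],[0,0,0],1],
    [[0,0,-0.15],[0,0,0],1],
    [[0,0,-0.15],[0,0,0],1],
    [[0,0,-0.15],[0,0,0],1],
    [[0,0,-0.1],[0,0,0],1],
    [[0,0,0],[0,0,0],1],
    [[0,0,0],[0,0,0],1],
  ],
)

```text
time: 8.95
tool_pos: [0.5677, 0.1563, 0.2407]
eef_rot: [3.142, 0.001, -0.0]
force: [0.1, 0.4, -4.3]
width: 0.0414
grip_force: 30.0
```

Emit:
play_rows(
  moves=[
    [[0,0,-0.08],[0,0,0],1],
    [[0,0,-0.08],[0,0,0],1],
    [[0,0,-0.05],[0,0,0],1],
    [[0,0,0],[0,0,0],1],
  ],
)

```text
time: 9.35
tool_pos: [0.5675, 0.1561, 0.2341]
eef_rot: [3.141, 0.001, -0.001]
force: [-1.8, -0.8, -4.2]
width: 0.0421
grip_force: 30.0
```

Emit:
play_rows(
  moves=[
    [[0,0,-0.05],[0,0,0],1],
    [[0,0,-0.05],[0,0,0],1],
    [[0,0,0],[0,0,0],1],
  ],
)

```text
time: 9.65
tool_pos: [0.568, 0.1563, 0.2327]
eef_rot: [-3.142, -0.001, -0.003]
force: [-2.3, -0.4, 4.1]
width: 0.0417
grip_force: 30.0
```

Emit:
play_rows(
  moves=[
    [[0,0,-0.04],[0,0,0],1],
    [[0,0,-0.04],[0,0,0],1],
    [[0,0,0],[0,0,0],1],
  ],
)

```text
time: 9.95
tool_pos: [0.5683, 0.1564, 0.2301]
eef_rot: [-3.141, -0.001, -0.004]
force: [-0.4, -1.6, 2.9]
width: 0.0416
grip_force: 30.0
```

Emit:
play_rows(
  moves=[
    [[0,0,-0.04],[0,0,0],1],
    [[0,0,-0.04],[0,0,0],1],
    [[0,0,0],[0,0,0],1],
  ],
)

```text
time: 10.25
tool_pos: [0.5678, 0.1563, 0.2267]
eef_rot: [-3.141, -0.001, -0.001]
force: [-0.8, -1.5, 0.9]
width: 0.0415
grip_force: 30.0
```

Emit:
play_rows(
  moves=[
    [[0,0,-0.04],[0,0,0],1],
    [[0,0,0],[0,0,0],1],
    [[0,0,0],[0,0,0],1],
  ],
)

```text
time: 10.55
tool_pos: [0.5679, 0.1564, 0.2258]
eef_rot: [-3.141, -0.001, -0.001]
force: [-1.3, -1.3, 5.1]
width: 0.0412
grip_force: 30.0
```

Emit:
play_rows(
  moves=[
    [[0,0,-0.04],[0,0,0],1],
    [[0,0,0],[0,0,0],1],
    [[0,0,0],[0,0,0],1],
  ],
)

```text
time: 10.85
tool_pos: [0.568, 0.1564, 0.2258]
eef_rot: [-3.141, -0.001, -0.003]
force: [-5.1, -3.4, 12.7]
width: 0.0418
grip_force: 30.0
```

```bash
cat > look.py <<'E'
from h import *
from cell import env
import sys
s=env.get_state(); c=env.camera("wrist"); print(s["tool_pos"],s["force"])
T=np.eye(4);T[:3,:3]=cv2.Rodrigues(s["eef_rot"])[0];T[:3,3]=s["tool_pos"]; T=T@c["tool_from_camera"]; np.savez(sys.argv[1]+".npz",T=T,**c); W=cloud(c,T)
d=np.hypot(W[...,0]-.5685,W[...,1]-.1561)
for n,m in (("cap",d<.006),("collar",(d>.0225)&(d<.024)&(W[...,0]>.57)),("shoulder",(d>.027)&(d<.033)&(W[...,0]>.57)&(abs(W[...,1]-.156)>.012))):
    z=W[...,2][m&(W[...,2]>.19)]; print(n,len(z),np.percentile(z,[5,25,50,75,95]).round(4) if len(z) else "")
cv2.imwrite(f"pics/{sys.argv[1]}.png",c["color"][:,:,::-1])
E
python3 look.py w3
```

```text
[0.56804263 0.156388   0.22575242] [-5.10497895 -3.43749922 12.67306754]
cap 479 [0.2713 0.272  0.2724 0.2727 0.2733]
collar 1820 [0.2226 0.2682 0.3141 0.3324 0.3394]
shoulder 7109 [0.2072 0.2675 0.3229 0.3297 0.3353]
```

The position (0.2258, expected 0.2263), the cap height (0.272) and the rising force without movement all say it is on the hard stop. I'll ease off, release and rise.

Emit:
play_rows(
  moves=[
    [[0,0,0.04],[0,0,0],1],
    [[0,0,0],[0,0,0],1],
    [[0,0,0],[0,0,0],0.3],
    [[0,0,0],[0,0,0],0.3],
    [[0,0,0],[0,0,0],0.3],
    [[0,0,0],[0,0,0],0.3],
    [[0,0,0.5],[0,0,0],0.3],
    [[0,0,1],[0,0,0],0.3],
    [[0,0,1],[0,0,0],0.3],
    [[0,0,1],[0,0,0],0.3],
  ],
)

```text
time: 11.9
tool_pos: [0.5674, 0.1563, 0.3313]
eef_rot: [3.142, 0.001, -0.001]
force: [-0.3, -1.3, 0.2]
width: 0.0614
grip_force: 0.0
```

Emit:
play_rows(
  moves=[
    [[-1,0,0.7],[0,0,0],0.3],
    [[-1,0,0],[0,0,0],0.6],
    [[-0.5,0,0],[0,0,0],1],
    [[0,0,0],[0,0,0],1],
    [[0,0,0],[0,0,0],1],
    [[0,0,0],[0,0,0],1],
  ],
)

```text
time: 12.5
tool_pos: [0.4934, 0.1561, 0.351]
eef_rot: [-3.142, -0.0, 0.0]
force: [0.4, 0.3, -0.0]
width: 0.0247
grip_force: 0.0
```

```bash
python3 look.py w4; python3 - <<'E'
from h import *
c=dict(np.load("w4.npz")); T=c["T"]; W=cloud(c,T); d=np.hypot(W[...,0]-.5685,W[...,1]-.1561)
for lo,hi,rm in ((.26,.28,.03),(.216,.226,.028),(.204,.216,.037)):
    q=W[(W[...,2]>lo)&(W[...,2]<hi)&(d<rm)]
    if len(q)>20: print(len(q),q[:,2].max(),np.median(q[:,2]),cv2.minEnclosingCircle(q[:,:2].astype(np.float32)))
for n,lo,hi in (("red",(0,150,80),(6,255,255)),("yel",(22,150,100),(34,255,255))):
    m=(mask(c,lo,hi,(0,0,640,400))>0)&(d<.08)&(W[...,2]>.15); q=W[m]; print(n,len(q),q.mean(0) if len(q) else "")
E
```

```text
[0.49343202 0.15607464 0.3510432 ] [ 0.40489767  0.25206239 -0.0184293 ]
cap 1226 [0.2722 0.5132 0.5132 0.5132 0.5132]
collar 38 [0.2219 0.2225 0.2231 0.2234 0.2241]
shoulder 367 [0.202  0.2066 0.2107 0.2116 0.2125]
2204 0.27504283853438366 0.2704916152692708 ((0.5686879754066467, 0.15651988983154297), 0.02087143063545227)
90 0.22471615418322471 0.22301909505225506 ((0.5688223838806152, 0.15643496811389923), 0.024517569690942764)
1096 0.21468102177345422 0.21133853291675048 ((0.5688965916633606, 0.15636514127254486), 0.03213486820459366)
red 196 [0.51443689 0.15535928 0.26010858]
yel 273 [0.61732047 0.15522211 0.25334311]
```

View pics/w4.png

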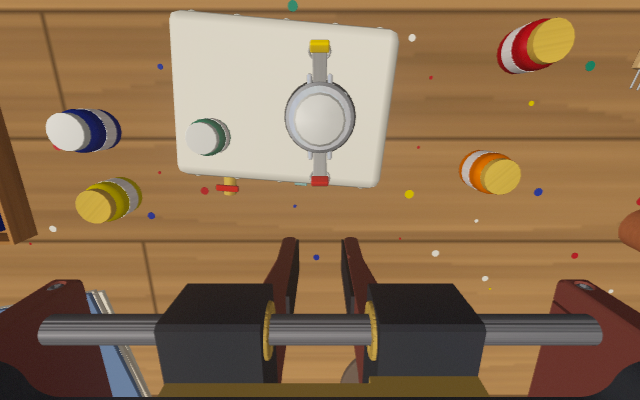

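The coupling is seated upright: axis (0.5688, 0.1564), collar 0.223, cap about 0.273. Both arms are up (red at (320,181), yellow at (319,46)). Next I'll plan the press path for closed fingers tilted 20° outward.

```bash
cat > path.py <<'E'
import numpy as np
def tcp(phi,th=20,s0=40,hw=10,push=0):
    p,t=np.radians(phi),np.radians(th); e=hw*abs(np.sin(p+t))-push
    return np.array([31.7+s0*np.cos(p)-(4+e)*np.sin(p),176.2+s0*np.sin(p)+(4+e)*np.cos(p)])
if __name__=="__main__":
    prev=None
    for phi in [60,55,45,35,25,15,5,-5,-15,-25,-35,-45,-55,-65,-75,-80,-82]:
        r=tcp(phi); print(phi,r.round(1),"red x %.4f yel x %.4f"%(.5688-r[0]/1e3,.5688+r[0]/1e3), "" if prev is None else ((r-prev)/30).round(3)); prev=r
E
python3 path.py; python3 - <<'E'
from h import *
c=dict(np.load("w4.npz")); T=c["T"]
for n,lo,hi,b in (("red",(0,150,80),(6,255,255),(300,165,340,195)),("yel",(22,150,100),(34,255,255),(300,30,340,60))):
    p,s=blob(mask(c,lo,hi,b)); print(n,p,s,wray(c,T,p,.217)-[.5688,.1564,0])
E
```

```text
60 [ 39.7 217.8] red x 0.5291 yel x 0.6085 
55 [ 43.5 216.8] red x 0.5253 yel x 0.6123 [ 0.125 -0.032]
45 [ 50.7 213.7] red x 0.5181 yel x 0.6195 [ 0.243 -0.103]
35 [ 57.5 209.1] red x 0.5113 yel x 0.6263 [ 0.224 -0.153]
25 [ 63.3 203.1] red x 0.5055 yel x 0.6321 [ 0.193 -0.2  ]
15 [ 67.8 196. ] red x 0.5010 yel x 0.6366 [ 0.151 -0.239]
5 [ 70.8 187.9] red x 0.4980 yel x 0.6396 [ 0.1   -0.269]
-5 [ 72.1 179.3] red x 0.4967 yel x 0.6409 [ 0.043 -0.287]
-15 [ 71.6 170.6] red x 0.4972 yel x 0.6404 [-0.017 -0.291]
-25 [ 70.  163.7] red x 0.4988 yel x 0.6388 [-0.053 -0.228]
-35 [ 68.2 158.7] red x 0.5006 yel x 0.6370 [-0.059 -0.169]
-45 [ 65.8 153.7] red x 0.5030 yel x 0.6346 [-0.081 -0.164]
-55 [ 62.6 149. ] red x 0.5062 yel x 0.6314 [-0.106 -0.157]
-65 [ 58.6 144.6] red x 0.5102 yel x 0.6274 [-0.133 -0.146]
-75 [ 53.8 140.7] red x 0.5150 yel x 0.6226 [-0.16 -0.13]
-80 [ 51.1 139. ] red x 0.5177 yel x 0.6199 [-0.091 -0.057]
-82 [ 50.  138.4] red x 0.5188 yel x 0.6188 [-0.038 -0.021]
red [319.34355828 180.54601227] [311 176  17  10 163] [-6.00490895e-02 -1.24717186e-04  2.17000000e-01]
yel [319.02575107  45.69098712] [310  40  19  13 233] [6.20685837e-02 1.93984578e-04 2.17000000e-01]
```

Emit:
play_rows(
  moves=[
    [[-0.5,0,0],[0,-1,0],1],
    [[0,0,0],[0,-1,0],1],
    [[0,0,0],[0,-0.5,0],1],
    [[0,0,0],[0,0,0],1],
    [[0,0,0],[0,0,0],1],
  ],
)

```text
time: 13.05
tool_pos: [0.478, 0.1561, 0.3516]
eef_rot: [3.094, 0.0, 0.543]
force: [0.6, 0.0, -0.2]
width: 0.0002
grip_force: 0.0
```

Emit:
play_rows(
  moves=[
    [[0.5,0,-0.9],[0,0,0],1],
    [[0.5,0,-0.9],[0,0,0],1],
    [[0.5,0,-0.9],[0,0,0],1],
    [[0.07,0,-0.9],[0,0,0],1],
    [[0,0,-0.4],[0,0,0],1],
    [[0,0,0],[0,0,0],1],
    [[0,0,0],[0,0,0],1],
  ],
)

```text
time: 13.75
tool_pos: [0.5254, 0.1566, 0.232]
eef_rot: [-3.094, -0.001, -0.545]
force: [-0.4, 0.5, 0.5]
width: 0.0008
grip_force: 0.0
```

Emit:
play_rows(
  moves=[
    [[0,0,-0.25],[0,0,0],1],
    [[0,0,-0.25],[0,0,0],1],
    [[-0.12,0,-0.05],[0,0,0],1],
    [[-0.12,0,-0.05],[0,0,0],1],
    [[-0.11,0,-0.08],[0,0,0],1],
    [[-0.11,0,-0.08],[0,0,0],1],
    [[0,0,0],[0,0,0],1],
  ],
)

```text
time: 14.45
tool_pos: [0.5121, 0.1566, 0.2099]
eef_rot: [-3.092, -0.001, -0.551]
force: [4.9, -0.0, 1.4]
width: 0.0006
grip_force: 1.8
```

Emit:
play_rows(
  moves=[
    [[-0.1,0,-0.1],[0,0,0],1],
    [[-0.1,0,-0.1],[0,0,0],1],
    [[-0.07,0,-0.12],[0,0,0],1],
    [[-0.07,0,-0.12],[0,0,0],1],
    [[-0.05,0,-0.13],[0,0,0],1],
    [[-0.05,0,-0.13],[0,0,0],1],
  ],
)

```text
time: 15.05
tool_pos: [0.4986, 0.1567, 0.1885]
eef_rot: [-3.092, -0.001, -0.549]
force: [4.1, 1.1, 5.1]
width: 0.0005
grip_force: 2.3
```

Emit:
play_rows(
  moves=[
    [[-0.02,0,-0.14],[0,0,0],1],
    [[-0.02,0,-0.15],[0,0,0],1],
    [[0.01,0,-0.15],[0,0,0],1],
    [[0.01,0,-0.14],[0,0,0],1],
    [[0,0,0],[0,0,0],1],
  ],
)

```text
time: 15.55
tool_pos: [0.4964, 0.1562, 0.1691]
eef_rot: [3.094, 0.001, 0.542]
force: [0.6, 0.1, 2.8]
width: 0.0006
grip_force: 1.4
```

Emit:
play_rows(
  moves=[
    [[0.03,0,-0.11],[0,0,0],1],
    [[0.03,0,-0.11],[0,0,0],1],
    [[0.03,0,-0.09],[0,0,0],1],
    [[0.03,0,-0.09],[0,0,0],1],
    [[0,0,0],[0,0,0],1],
  ],
)

```text
time: 16.05
tool_pos: [0.4998, 0.1563, 0.1577]
eef_rot: [3.093, 0.002, 0.543]
force: [-1.5, 0.9, 7.4]
width: 0.0003
grip_force: 3.3
```

Emit:
play_rows(
  moves=[
    [[0.04,0,-0.08],[0,0,0],1],
    [[0.04,0,-0.08],[0,0,0],1],
    [[0.05,0,-0.08],[0,0,0],1],
    [[0.05,0,-0.08],[0,0,0],1],
    [[0,0,0],[0,0,0],1],
  ],
)

```text
time: 16.55
tool_pos: [0.5056, 0.1565, 0.1485]
eef_rot: [3.094, 0.002, 0.544]
force: [-2.1, -0.1, 10.1]
width: 0.0003
grip_force: 3.6
```

Emit:
play_rows(
  moves=[
    [[0.07,0,-0.07],[0,0,0],1],
    [[0.07,0,-0.07],[0,0,0],1],
    [[0.08,0,-0.06],[0,0,0],1],
    [[0.08,0,-0.06],[0,0,0],1],
    [[0,0,0],[0,0,0],1],
  ],
)

```text
time: 17.05
tool_pos: [0.5133, 0.1561, 0.1395]
eef_rot: [3.093, 0.002, 0.54]
force: [-3.1, 0.0, 4.6]
width: 0.0003
grip_force: 2.1
```

Emit:
play_rows(
  moves=[
    [[0.08,0,-0.03],[0,0,0],1],
    [[0.05,0,0],[0,0,0],1],
    [[0.05,0,0],[0,0,0],1],
    [[0,0,0],[0,0,0],1],
  ],
)

```text
time: 17.45
tool_pos: [0.5179, 0.156, 0.1381]
eef_rot: [3.093, 0.002, 0.538]
force: [-5.3, 1.0, 3.5]
width: 0.0004
grip_force: 3.0
```

Emit:
play_rows(
  moves=[
    [[0.04,0,0],[0,0,0],1],
    [[0.03,0,0],[0,0,0],1],
    [[0,0,0],[0,0,0],1],
  ],
)

```text
time: 17.75
tool_pos: [0.5189, 0.1561, 0.1377]
eef_rot: [3.093, 0.003, 0.535]
force: [-9.3, 1.7, 5.5]
width: 0.0006
grip_force: 5.5
```

Emit:
play_rows(
  moves=[
    [[0.04,0,0],[0,0,0],1],
    [[0.03,0,0],[0,0,0],1],
    [[0,0,0],[0,0,0],1],
  ],
)

```text
time: 18.05
tool_pos: [0.5196, 0.1561, 0.1374]
eef_rot: [3.093, 0.004, 0.532]
force: [-18.0, 1.5, 12.0]
width: 0.0006
grip_force: 9.7
```

Emit:
play_rows(
  moves=[
    [[0.04,0,0],[0,0,0],1],
    [[0,0,0],[0,0,0],1],
    [[0,0,0],[0,0,0],1],
  ],
)

```text
time: 18.35
tool_pos: [0.52, 0.1561, 0.1372]
eef_rot: [3.093, 0.004, 0.531]
force: [-22.9, 0.9, 16.2]
width: 0.0009
grip_force: 12.4
```

Hard stop reached, with the force rising and almost no movement. I'll retreat, then go over the top to the yellow side, tilting the other way.

Emit:
play_rows(
  moves=[
    [[-0.2,0,0],[0,0,0],1],
    [[-0.6,0,0],[0,0,0],1],
    [[-0.6,0,0.6],[0,0,0],1],
    [[0,0,1],[0,0,0],1],
    [[0,0,1],[0,0,0],1],
    [[0,0,1],[0,0,0],1],
    [[0,0,1],[0,0,0],1],
    [[0,0,1],[0,0,0],1],
    [[0,0,1],[0,1,0],1],
    [[0,0,0],[0,1,0],1],
  ],
)

```text
time: 19.35
tool_pos: [0.4832, 0.157, 0.3422]
eef_rot: [-3.138, -0.004, -0.109]
force: [0.8, 0.7, -1.2]
width: 0.0005
grip_force: 0.0
```

Emit:
play_rows(
  moves=[
    [[0,0,0],[0,0.5,0],1],
    [[0,0,0],[0,0,0],1],
    [[0,0,0],[0,0,0],1],
    [[0,0,0],[0,0,0],1],
  ],
)

```text
time: 19.75
tool_pos: [0.4827, 0.1564, 0.3373]
eef_rot: [3.141, 0.002, 0.0]
force: [0.4, 0.2, -0.6]
width: 0.0003
grip_force: 0.0
```

```bash
python3 look.py w5; python3 - <<'E'
from h import *
c=dict(np.load("w5.npz")); T=c["T"]; W=cloud(c,T); d=np.hypot(W[...,0]-.5685,W[...,1]-.1561)
for lo,hi,rm in ((.26,.28,.03),(.216,.226,.028),(.204,.216,.037)):
    q=W[(W[...,2]>lo)&(W[...,2]<hi)&(d<rm)]
    if len(q)>20: print(len(q),q[:,2].max(),np.median(q[:,2]),cv2.minEnclosingCircle(q[:,:2].astype(np.float32)))
E
```

```text
[0.48272777 0.1564386  0.33729613] [ 0.3723343   0.24671096 -0.56977291]
cap 1254 [0.2725 0.4995 0.4995 0.4995 0.4995]
collar 55 [0.2229 0.2237 0.2242 0.2246 0.2251]
shoulder 396 [0.2021 0.2067 0.2111 0.2124 0.2133]
2553 0.27503193683600713 0.2708350822422223 ((0.5662340521812439, 0.15622210502624512), 0.02093740925192833)
64 0.22579479867743535 0.22402899748309707 ((0.5676789879798889, 0.15634164214134216), 0.024554066359996796)
1251 0.2150525732164319 0.21169680131805235 ((0.5685000419616699, 0.1564481109380722), 0.03232049569487572)
```

View pics/w5.png

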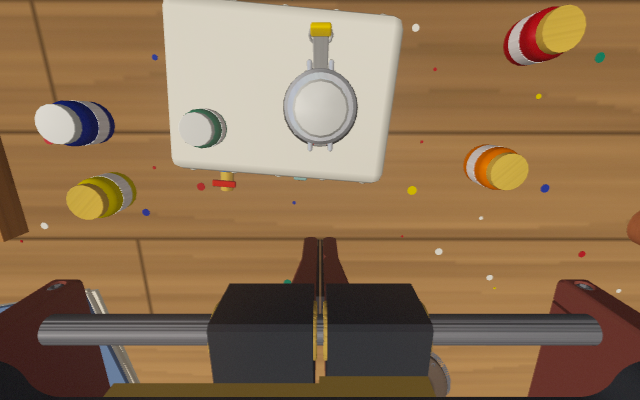

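The red arm is down (hidden) and the yellow arm still up at (320,30). The coupling is cocked about 0.04 rad, as expected. Now the yellow arm, mirrored.

Emit:
play_rows(
  moves=[
    [[1,0,0.3],[0,0,0],1],
    [[1,0,0],[0,0,0],1],
    [[1,0,0],[0,0,0],1],
    [[1,0,0],[0,1,0],1],
    [[0.35,0,0],[0,1,0],1],
    [[0,0,0],[0,0.5,0],1],
    [[0,0,-0.9],[0,0,0],1],
    [[0,0,-0.9],[0,0,0],1],
    [[0,0,0],[0,0,0],1],
    [[0,0,0],[0,0,0],1],
  ],
)

```text
time: 20.8
tool_pos: [0.6139, 0.1564, 0.2938]
eef_rot: [3.094, 0.002, -0.545]
force: [0.4, 0.0, 1.0]
width: 0.0003
grip_force: 0.0
```

Emit:
play_rows(
  moves=[
    [[-0.05,0,-0.9],[0,0,0],1],
    [[0,0,-0.9],[0,0,0],1],
    [[0,0,-0.26],[0,0,0],1],
    [[0,0,0],[0,0,0],1],
    [[0,0,0],[0,0,0],1],
  ],
)

```text
time: 21.3
tool_pos: [0.6136, 0.1566, 0.2332]
eef_rot: [-3.094, -0.001, 0.542]
force: [-0.5, -0.4, -0.0]
width: 0.0007
grip_force: 0.0
```

Emit:
play_rows(
  moves=[
    [[0,0,-0.25],[0,0,0],1],
    [[0,0,-0.25],[0,0,0],1],
    [[0.12,0,-0.05],[0,0,0],1],
    [[0.12,0,-0.05],[0,0,0],1],
    [[0.11,0,-0.08],[0,0,0],1],
    [[0.11,0,-0.08],[0,0,0],1],
    [[0,0,0],[0,0,0],1],
  ],
)

```text
time: 22.0
tool_pos: [0.6237, 0.1564, 0.2066]
eef_rot: [3.09, 0.003, -0.559]
force: [-9.2, -0.2, -2.4]
width: 0.0002
grip_force: 3.9
```

Emit:
play_rows(
  moves=[
    [[0.12,0,-0.04],[0,0,0],1],
    [[0.12,0,-0.08],[0,0,0],1],
    [[0,0,0],[0,0,0],1],
  ],
)

```text
time: 22.3
tool_pos: [0.6332, 0.1566, 0.2043]
eef_rot: [-3.093, -0.002, 0.55]
force: [-4.1, 0.1, 2.1]
width: 0.0007
grip_force: 1.9
```

Good, it slides on as with the red arm.

Emit:
play_rows(
  moves=[
    [[0.07,0,-0.12],[0,0,0],1],
    [[0.07,0,-0.12],[0,0,0],1],
    [[0.05,0,-0.13],[0,0,0],1],
    [[0.05,0,-0.13],[0,0,0],1],
    [[0,0,0],[0,0,0],1],
  ],
)

```text
time: 22.8
tool_pos: [0.6418, 0.1562, 0.1891]
eef_rot: [-3.094, -0.0, 0.544]
force: [-0.5, 0.2, 2.5]
width: 0.0003
grip_force: 1.2
```

Emit:
play_rows(
  moves=[
    [[0.02,0,-0.14],[0,0,0],1],
    [[0.02,0,-0.15],[0,0,0],1],
    [[-0.01,0,-0.15],[0,0,0],1],
    [[-0.01,0,-0.14],[0,0,0],1],
    [[0,0,0],[0,0,0],1],
  ],
)

```text
time: 23.3
tool_pos: [0.6418, 0.1559, 0.1713]
eef_rot: [3.094, 0.0, -0.545]
force: [1.1, 0.7, 1.4]
width: 0.0002
grip_force: 0.7
```

Emit:
play_rows(
  moves=[
    [[-0.05,0,-0.12],[0,0,0],1],
    [[-0.05,0,-0.12],[0,0,0],1],
    [[-0.03,0,-0.09],[0,0,0],1],
    [[-0.03,0,-0.09],[0,0,0],1],
    [[0,0,0],[0,0,0],1],
  ],
)

```text
time: 23.8
tool_pos: [0.6386, 0.156, 0.1602]
eef_rot: [-3.095, 0.001, 0.539]
force: [6.5, 0.0, 5.6]
width: 0.0004
grip_force: 4.0
```

Emit:
play_rows(
  moves=[
    [[-0.04,0,-0.08],[0,0,0],1],
    [[-0.04,0,-0.08],[0,0,0],1],
    [[-0.05,0,-0.08],[0,0,0],1],
    [[-0.05,0,-0.08],[0,0,0],1],
    [[0,0,0],[0,0,0],1],
  ],
)

```text
time: 24.3
tool_pos: [0.6332, 0.1561, 0.1508]
eef_rot: [-3.094, 0.001, 0.538]
force: [6.3, -0.7, 5.8]
width: 0.0006
grip_force: 4.1
```

Emit:
play_rows(
  moves=[
    [[-0.07,0,-0.08],[0,0,0],1],
    [[-0.07,0,-0.08],[0,0,0],1],
    [[-0.09,0,-0.08],[0,0,0],1],
    [[-0.09,0,-0.07],[0,0,0],1],
    [[0,0,0],[0,0,0],1],
  ],
)

```text
time: 24.8
tool_pos: [0.6229, 0.1562, 0.1414]
eef_rot: [-3.094, -0.0, 0.541]
force: [4.2, 0.3, 6.1]
width: 0.0004
grip_force: 3.0
```

Emit:
play_rows(
  moves=[
    [[-0.08,0,-0.03],[0,0,0],1],
    [[-0.06,0,0],[0,0,0],1],
    [[-0.05,0,0],[0,0,0],1],
    [[0,0,0],[0,0,0],1],
  ],
)

```text
time: 25.2
tool_pos: [0.6179, 0.1561, 0.1399]
eef_rot: [-3.095, 0.0, 0.539]
force: [6.8, 0.9, 2.2]
width: 0.0005
grip_force: 3.6
```

Emit:
play_rows(
  moves=[
    [[-0.05,0,0],[0,0,0],1],
    [[-0.04,0,0],[0,0,0],1],
    [[0,0,0],[0,0,0],1],
  ],
)

```text
time: 25.5
tool_pos: [0.6171, 0.156, 0.1399]
eef_rot: [-3.095, 0.002, 0.532]
force: [12.4, 1.3, 0.1]
width: 0.0003
grip_force: 6.3
```

Emit:
play_rows(
  moves=[
    [[-0.03,0,0],[0,0,0],1],
    [[0,0,0],[0,0,0],1],
    [[0,0,0],[0,0,0],1],
  ],
)

```text
time: 25.8
tool_pos: [0.617, 0.156, 0.14]
eef_rot: [-3.095, 0.002, 0.53]
force: [14.0, 1.5, -0.2]
width: 0.0002
grip_force: 7.3
```

Emit:
play_rows(
  moves=[
    [[-0.05,0,0],[0,0,0],1],
    [[-0.03,0,0],[0,0,0],1],
    [[0,0,0],[0,0,0],1],
  ],
)

```text
time: 26.1
tool_pos: [0.6167, 0.156, 0.1401]
eef_rot: [-3.096, 0.003, 0.522]
force: [20.6, 2.6, -2.2]
width: 0.0006
grip_force: 10.2
```

Emit:
play_rows(
  moves=[
    [[0.2,0,0],[0,0,0],1],
    [[0.6,0,0],[0,0,0],1],
    [[0.6,0,0.6],[0,0,0],1],
    [[0,0,1],[0,0,0],1],
    [[0,0,1],[0,0,0],1],
    [[0,0,1],[0,0,0],1],
    [[0,0,1],[0,0,0],1],
    [[0,0,1],[0,0,0],1],
    [[0,0,1],[0,-1,0],1],
    [[-1,0,0.3],[0,-1,0],1],
  ],
)

```text
time: 27.1
tool_pos: [0.6259, 0.1561, 0.3456]
eef_rot: [-3.139, 0.002, 0.105]
force: [0.7, 0.5, 1.8]
width: 0.0003
grip_force: 0.0
```

Emit:
play_rows(
  moves=[
    [[-1,0,0],[0,-0.5,0],1],
    [[-1,0,0],[0,0,0],1],
    [[-1,0,0],[0,0,0],1],
    [[-1,0,0],[0,0,0],1],
    [[0,0,0],[0,0,0],1],
    [[0,0,0],[0,0,0],1],
    [[0,0,0],[0,0,0],1],
  ],
)

```text
time: 27.8
tool_pos: [0.5033, 0.1559, 0.3463]
eef_rot: [3.141, -0.0, -0.004]
force: [0.2, -0.6, -0.9]
width: 0.0005
grip_force: 0.0
```

```bash
python3 look.py w6; python3 - <<'E'
from h import *
from cell import env
c=dict(np.load("w6.npz")); T=c["T"]; W=cloud(c,T); d=np.hypot(W[...,0]-.5685,W[...,1]-.1561)
for lo,hi,rm in ((.26,.28,.03),(.216,.226,.028),(.204,.216,.037)):
    q=W[(W[...,2]>lo)&(W[...,2]<hi)&(d<rm)]
    if len(q)>20: print(len(q),q[:,2].max(),np.median(q[:,2]),cv2.minEnclosingCircle(q[:,:2].astype(np.float32)))
s=env.camera("scene")["color"]; a=cv2.resize(s[190:290,270:400],(780,600),interpolation=cv2.INTER_CUBIC); b=cv2.resize(c["color"],(390,244))
cv2.imwrite("pics/s6.png",cv2.resize(np.vstack([a[60:400],np.hstack([b,b*0])]),None,fx=1,fy=1)[:,:,::-1])
E
```

```text
[0.50332295 0.15593868 0.34632319] [ 0.19556526 -0.58522044 -0.9371718 ]
cap 203 [0.2717 0.2724 0.2729 0.2733 0.274 ]
collar 16 [0.2225 0.223  0.2234 0.2642 0.2654]
shoulder 387 [0.2017 0.2066 0.2105 0.2114 0.2123]
2230 0.2747297664111925 0.2707867335486255 ((0.5703818798065186, 0.15629704296588898), 0.02101139910519123)
89 0.2253111489094799 0.22281391950672252 ((0.5701640844345093, 0.15659447014331818), 0.024430137127637863)
1108 0.21515196438990453 0.2114390937646181 ((0.5684880614280701, 0.15612533688545227), 0.032284192740917206)
```

View pics/s6.png

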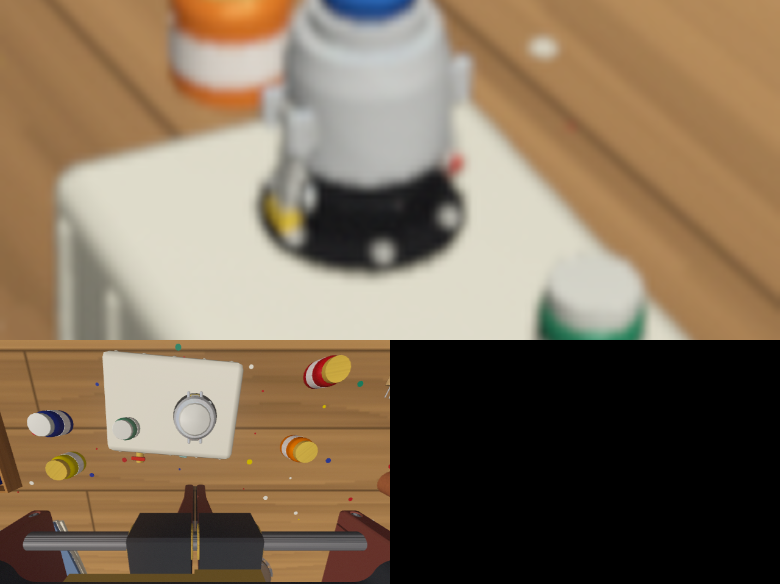

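The scene view shows the yellow end down at (285,215) and the red end down at (455,163) beside the neck. The coupling is seated, with the cap axis about 1.6 mm off from a slight tilt. Closing yellow re-squared the coupling, so I'll gently check that red is still on its stop.

Emit:
play_rows(
  moves=[
    [[-0.7,0,0],[0,-1,0],1],
    [[0,0,0],[0,-1,0],1],
    [[0,0,-0.9],[0,-0.5,0],1],
    [[0,0,-0.9],[0,0,0],1],
    [[0,0,-0.9],[0,0,0],1],
    [[0,0,-0.9],[0,0,0],1],
    [[0,0,-0.9],[0,0,0],1],
    [[0,0,-0.9],[0,0,0],1],
    [[0,0,-0.9],[0,0,0],1],
    [[0,0,0],[0,0,0],1],
  ],
)

```text
time: 28.9
tool_pos: [0.48, 0.1554, 0.1541]
eef_rot: [3.094, 0.001, 0.532]
force: [0.2, -0.3, 0.3]
width: 0.0006
grip_force: 0.0
```

Emit:
play_rows(
  moves=[
    [[0.3,0,0],[0,0,0],1],
    [[0.3,0,0],[0,0,0],1],
    [[0.1,0,0],[0,0,0],1],
    [[0,0,0],[0,0,0],1],
    [[0,0,0],[0,0,0],1],
  ],
)

```text
time: 29.4
tool_pos: [0.5029, 0.1563, 0.1583]
eef_rot: [-3.094, -0.0, -0.544]
force: [-0.5, 0.7, -1.2]
width: 0.0004
grip_force: 0.0
```

Emit:
play_rows(
  moves=[
    [[0,0,-0.35],[0,0,0],1],
    [[0,0,-0.33],[0,0,0],1],
    [[0.2,0,0],[0,0,0],1],
    [[0.1,0,0],[0,0,0],1],
    [[0.05,0,0],[0,0,0],1],
    [[0,0,0],[0,0,0],1],
  ],
)

```text
time: 30.0
tool_pos: [0.5137, 0.1564, 0.1379]
eef_rot: [-3.094, -0.0, -0.544]
force: [-0.0, -0.5, -0.7]
width: 0.0003
grip_force: 0.0
```

Emit:
play_rows(
  moves=[
    [[0.05,0,0],[0,0,0],1],
    [[0.05,0,0],[0,0,0],1],
    [[0,0,0],[0,0,0],1],
  ],
)

```text
time: 30.3
tool_pos: [0.5157, 0.1561, 0.137]
eef_rot: [3.094, 0.001, 0.541]
force: [-1.4, -0.3, -1.1]
width: 0.0002
grip_force: 0.9
```

Emit:
play_rows(
  moves=[
    [[0.05,0,0],[0,0,0],1],
    [[0.03,0,0],[0,0,0],1],
    [[0,0,0],[0,0,0],1],
  ],
)

```text
time: 30.6
tool_pos: [0.5171, 0.1559, 0.1362]
eef_rot: [3.094, 0.001, 0.538]
force: [-5.6, -0.3, -1.1]
width: 0.0009
grip_force: 2.6
```

Emit:
play_rows(
  moves=[
    [[0.05,0,0],[0,0,0],1],
    [[0.03,0,0],[0,0,0],1],
    [[0,0,0],[0,0,0],1],
  ],
)

```text
time: 30.9
tool_pos: [0.5183, 0.1559, 0.1357]
eef_rot: [3.094, 0.002, 0.535]
force: [-10.5, 0.7, 0.1]
width: 0.0006
grip_force: 5.1
```

Emit:
play_rows(
  moves=[
    [[0.05,0,0],[0,0,0],1],
    [[0,0,0],[0,0,0],1],
    [[0,0,0],[0,0,0],1],
  ],
)

```text
time: 31.2
tool_pos: [0.5189, 0.1559, 0.1354]
eef_rot: [3.094, 0.002, 0.533]
force: [-14.7, 0.9, 3.5]
width: 0.0004
grip_force: 7.6
```

On the stop, firmly. Retreat and take a final check.

Emit:
play_rows(
  moves=[
    [[-0.2,0,0],[0,0,0],1],
    [[-0.6,0,0],[0,0,0],1],
    [[-0.6,0,0.6],[0,0,0],1],
    [[0,0,1],[0,0,0],1],
    [[0,0,1],[0,0,0],1],
    [[0,0,1],[0,0,0],1],
    [[0,0,1],[0,0,0],1],
    [[0,0,1],[0,1,0],1],
    [[0,0,1],[0,1,0],1],
    [[0,0,0],[0,0.5,0],1],
  ],
)

```text
time: 32.2
tool_pos: [0.4838, 0.1565, 0.3406]
eef_rot: [-3.139, 0.002, -0.003]
force: [-0.2, 0.5, -0.2]
width: 0.0004
grip_force: 0.0
```

Emit:
play_rows(
  moves=[
    [[0.6,0,0],[0,0,0],1],
    [[0,0,0],[0,0,0],1],
    [[0,0,0],[0,0,0],1],
    [[0,0,0],[0,0,0],1],
    [[0,0,0],[0,0,0],1],
  ],
)

```text
time: 32.7
tool_pos: [0.4979, 0.1565, 0.3357]
eef_rot: [3.141, 0.002, -0.002]
force: [0.6, -0.7, -0.8]
width: 0.0005
grip_force: 0.0
```

```bash
python3 look.py w7; python3 - <<'E'
from h import *
from cell import env
c=dict(np.load("w7.npz")); T=c["T"]; W=cloud(c,T); d=np.hypot(W[...,0]-.5685,W[...,1]-.1561)
for lo,hi,rm in ((.26,.28,.03),(.216,.226,.028),(.204,.216,.037)):
    q=W[(W[...,2]>lo)&(W[...,2]<hi)&(d<rm)]
    if len(q)>20: print(len(q),q[:,2].max(),np.median(q[:,2]),cv2.minEnclosingCircle(q[:,:2].astype(np.float32)))
s=env.camera("scene"); W=cloud(s); d=np.hypot(W[...,0]-.57,W[...,1]-.157)
for n,lo,hi in (("red",(0,90,60),(8,255,255)),("yel",(22,130,80),(34,255,255))):
    m=(mask(s,lo,hi,(300,205,360,250))>0); print(n,m.sum(),W[m].round(3)[::4].tolist())
E
```

```text
[0.49786768 0.15646334 0.33572306] [ 0.56399044 -0.67150477 -0.84194902]
cap 219 [0.2718 0.2725 0.273  0.2735 0.274 ]
collar 128 [0.2228 0.2235 0.2239 0.2245 0.2251]
shoulder 415 [0.2028 0.2068 0.2113 0.2123 0.2132]
2455 0.2744115845763302 0.270896997806935 ((0.5667707324028015, 0.15643583238124847), 0.020967336371541023)
223 0.22578020201944354 0.22386198825220088 ((0.5722184181213379, 0.1561260223388672), 0.024029789492487907)
1070 0.2155039383408882 0.2118479689951673 ((0.5688022375106812, 0.15639834105968475), 0.03221342712640762)
red 9 [[0.53, 0.16, 0.129], [0.531, 0.166, 0.129], [0.528, 0.158, 0.117]]
yel 13 [[0.616, 0.156, 0.133], [0.612, 0.164, 0.134], [0.612, 0.164, 0.131], [0.615, 0.166, 0.127]]
```

```bash
python3 -c "
from cell import env
print(env.close_job())"
```

```text
the job is handed in; nothing more can be done
None
```

The breather coupling is pushed home on the neck and both cam arms, red first and then yellow, were pressed to their stops; pushes measured about 17 N for the coupling and at most 28 N for an arm, the final tilt is about 0.02 rad, and I handed the job in at about 33 s, with no verdict returned.

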